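Lids onto their jars before the glaze firing

ROBOT

A 6-joint arm with a two-finger parallel gripper is mounted at the origin on the work surface. World frame = base frame: x ahead of the robot, y to its left, z up, the work surface at z = 0. Lengths are in mm, angles in rad, forces in N, time in s.
With the tool pointing down it reaches from about 350 to 875 mm from the base axis. Payload 4.2 kg.
Tool frame: the origin (TCP) lies on the mounting face of the last link; the fingertips stand 173 mm ahead of it and the grasp point (between the pads) lies 155 mm ahead of it; z points along the fingers, y is the direction in which the jaws open and shut (so a half turn about z gives the same grasp; the last joint's range is limited). The gripper opens to 85 mm and grips with 20 to 120 N. Pads are 22 mm wide; open, the fingers measure 114 mm over their backs; the gripper's body (76 mm by 85 mm) begins 54 mm behind the grasp point. The pads swing forward as they close: fully open they stand 13 mm farther back than shut.
Start: joints at [-0.845, 0.385, 0.008, 0, -1.194, -0.259], TCP at [281.281, -558.105, 404.712] pointing down, gripper open.
Joint ranges: [-3.14, 3.14], [-1.21, 2.06], [-1.07, 1.41], [-3.16, 2.05], [-2.99, -0.16], [-3.1, 3.1]. Speed limits (rad/s): [2.79, 2.79, 3.14, 3.14, 3.14, 3.14].

INTERFACE

Orientations are given as a unit quaternion [x, y, z, w].
In Python, from bench import arm gives the robot as it stands. The module is installed in compiled form; this text tells all that it offers.
- The arm moves only by the tool play_rows, never from a script. Its argument "moves" is a list of rows, each a list of 3 entries, a list of its own where there are three numbers: the shift along the world's x, y, z in units of 30 cm (1.0 is 30 cm), then the turn about the world's z in units of 30 degrees (1.0 is 30 degrees), then the gripper's target within -1 to 1 (shut at 1, half-way at 0, fully open at -1). In form: [[[x, y, z], turn, jaw], ...]. A call has 1 to 12 rows; each row is the pose to reach, as a shift and turn from the pose measured when the call began; what a row does not reach only later rows make up. A row lasts 1/8 s, in which the tool goes at most 62.5 mm and 10.7 degrees, less where a joint would pass 70% of its speed; a pose out of reach is approached as far as the arm can. A call with a number of a shift or a turn outside -1 to 1 is refused whole. A call with a gripper value outside its range is refused whole. The fingers move at their own pace and stop on an object; the grip force is fixed at half the most. Time passes only in rows, so rows that repeat a pose let the fingers close. It gives the time, the measured TCP pose, the force and the opening at its end, in the units of the state.
- arm.read_state(): the state, without advancing time (a new reading comes with each control period).
- arm.get_image(name): name is "side" or "top" or "wrist"; returns a dict with "pixels" (384x512x3 uint8, red, green, blue), "vfov" (degrees; the focal length in pixels is half the picture's height over the tangent of half this angle, whatever the lens; pixels are square), "cx", "cy" (the principal point, pixels), "xyz" and "rotation" of the camera in the world. Camera axes: x right, y up, looking along -z (the intrinsics and any distortion apply to the point x, -y, -z); pixel columns grow to the right and rows downward; lengths in mm; the calibration is good to about 2 mm. A picture is of the moment at which its call begins. There is no depth.
- arm.job_done(): hands the job in, once; it reports no verdict.
Trained networks look in a picture, given as the dict that the camera call returned (one of the last four; its "shot" number tells which), for a name from the list of things; names that differ only in an ending like _2 or _b are one class to them, and where a whole thing is asked for, a point or a joint stands for the part that bears it (a point fixed in the world has none). Each returns a list of dicts, best first, with "conf" (0 to 1); they miss things now and then, are a little off and sometimes report something else, mostly with a low value. They report only what shows in the picture. A call takes as long as a camera call. They do not tell look-alikes from the thing itself.
- arm.look_for(name, picture): "centre" ([x, y, z] in mm, in world coordinates, good to about 4 mm: the middle of the surface that is visible of it).
The state is a dict: "clock": time; "joints": joint angles; "joint_vel": joint speeds; "joint_efforts": joint torques, N m; "position": TCP position; "ee_rot": TCP orientation; "contact_force": force on the tool from outside, world axes, zero at the start; "wrist_torque": the same for the moment, N m; "gripper_width": finger opening in mm.
Only numpy, scipy, OpenCV 4.12 (cv2) and the standard library are available. Lean on these libraries where they do the work, as an engineer would, in place of code of your own. Each camera call takes 0.05 s, during which the arm holds its last target.

TASK

Put each of the four knobbed lids on the jar of its own size, smallest on smallest up to largest on largest, so that it lies level on the rim with its flange down inside the mouth. Lower each lid gently onto its jar (the clay is brittle: no dropping it on, no hard pressing) and leave the jars standing where they are. Leave the mug and the saucer alone.

Things in the scene. Friction and masses are not known exactly. Their poses are not given: they have to be found in the camera images.
- lid1_knob (a point): Smallest lid, loose, bare fired clay, knob up: disc 60 mm across, 7 thick; below it a round flange 24 mm across, 6 deep, on which it rests; on top an upright cylindrical knob 24 mm across, 28 tall. This point, the place to grip, is on the axis half-way up the knob: 27 mm above the flange's foot, 21 above the disc's underside. z is the axis, up. 70 g.
- jar1: Smallest jar, loose, bare fired clay, open, straight-walled on a slightly narrower foot, no handle: 52 mm across, 48 tall, wall 6, mouth 40 across. Origin: centre of its underside, z up. Its lid is the smallest (60 mm): the flange drops into the mouth with 8 mm to spare all round and the disc lies on the rim. 200 g.
- lid2_knob (a point): Second smallest lid, loose, bare fired clay, knob up: disc 76 mm across, 7 thick; below it a round flange 40 mm across, 6 deep, on which it rests; on top an upright cylindrical knob 24 mm across, 28 tall. This point, the place to grip, is on the axis half-way up the knob: 27 mm above the flange's foot, 21 above the disc's underside. z is the axis, up. 100 g.
- jar2: Second smallest jar, loose, bare fired clay, open, straight-walled on a slightly narrower foot, no handle: 68 mm across, 54 tall, wall 6, mouth 56 across. Origin: centre of its underside, z up. Its lid is the second smallest (76 mm): the flange drops into the mouth with 8 mm to spare all round and the disc lies on the rim. 300 g.
- lid3_knob (a point): Second largest lid, loose, bare fired clay, knob up: disc 92 mm across, 7 thick; below it a round flange 56 mm across, 6 deep, on which it rests; on top an upright cylindrical knob 24 mm across, 28 tall. This point, the place to grip, is on the axis half-way up the knob: 27 mm above the flange's foot, 21 above the disc's underside. z is the axis, up. 150 g.
- jar3: Second largest jar, loose, bare fired clay, open, straight-walled on a slightly narrower foot, no handle: 84 mm across, 60 tall, wall 6, mouth 72 across. Origin: centre of its underside, z up. Its lid is the second largest (92 mm): the flange drops into the mouth with 8 mm to spare all round and the disc lies on the rim. 420 g.
- lid4_knob (a point): Largest lid, loose, bare fired clay, knob up: disc 108 mm across, 7 thick; below it a round flange 72 mm across, 6 deep, on which it rests; on top an upright cylindrical knob 24 mm across, 28 tall. This point, the place to grip, is on the axis half-way up the knob: 27 mm above the flange's foot, 21 above the disc's underside. z is the axis, up. 200 g.
- jar4: Largest jar, loose, bare fired clay, open, straight-walled on a slightly narrower foot, no handle: 100 mm across, 66 tall, wall 6, mouth 88 across. Origin: centre of its underside, z up. Its lid is the largest (108 mm): the flange drops into the mouth with 8 mm to spare all round and the disc lies on the rim. 550 g.
- mug: Bystander: a biscuit-fired mug with a side handle (at its +y), 60 mm across and 62 mm tall; the handle reaches further out. Origin at the centre of its underside. Loose; to be left alone.
- saucer: Bystander: a biscuit-fired saucer, 100 mm across and 14 mm tall, no knob. Origin at the centre of its underside. Loose; to be left alone.
There are look-alikes about, which are no part of the job. What is shaped like the part that bears lid4_knob but pink or turquoise is not meant.

How it is judged:
By the outcome, as a careful person would: the job done as asked, in the order asked, and still so for the second after the job is handed in, with the robot touching nothing.
It also fails if it takes over 112 s, if anything falls off the work surface, if the arm or the gripper's body presses on something with over 40 N, if the wrist force passes 120 N, or if a joint passes its speed limit or range.

## Working session

There is one attempt and no reset: what is moved stays moved. The work goes in short steps, Python scripts to look and compute and a tool call to move; the robot and the scene stay as the last step left them, time stands still between calls to the robot, and variables do not carry over. Pictures are saved under pics/ and viewed, and the job is handed in when it is done.

Besides the shell and the picture viewer there is one more tool, called as name([rows], argument=value, ...), one row to a line, values as JSON. play_rows: Moves the arm, as the interface text tells. Shifts and turns lie within -1 to 1; 1 stands for 30 cm of shift or 30 degrees of turn. Its arguments: {"type":"object","properties":{"moves":{"type":"array"}},"required":["moves"]}

```bash
mkdir -p pics; cat > h.py <<'E'
import numpy as np, cv2
from bench import arm
def save(p,n):
    cv2.imwrite('pics/'+n, cv2.cvtColor(p['pixels'],cv2.COLOR_RGB2BGR))
E
python3 - <<'E'
from h import *
print(arm.read_state())
for n in ['side','top','wrist']:
    p=arm.get_image(n); save(p,n+'0.png')
    print(n,{k:v for k,v in p.items() if k!='pixels'})
    for t in ['lid1_knob','lid2_knob','lid3_knob','lid4_knob','jar1','jar2','jar3','jar4','mug','saucer']:
        print(t,[(np.round(d['centre']).tolist(),round(d['conf'],2)) for d in arm.look_for(t,p)])
E
```

```text
{'clock': 0.0, 'joints': array([-8.45441024e-01,  3.85552482e-01,  6.57193614e-03, -5.52013217e-04,
       -1.19404962e+00, -2.58580512e-01]), 'joint_vel': array([ 0.00134833,  0.00041343,  0.00081901,  0.00108266,  0.000746  ,
       -0.00071   ]), 'joint_efforts': array([ 1.13855181e-04, -3.92291343e+01,  1.88400078e+01,  4.18603733e+00,
       -4.59898612e-03, -1.11255679e-05]), 'position': array([ 281.17116012, -557.92223756,  403.59467632]), 'ee_rot': array([-2.31175181e-01,  9.72911467e-01,  1.10563457e-03, -3.01476968e-04]), 'contact_force': array([ 0.16067376, -0.0255222 , -0.83832267]), 'wrist_torque': array([ 0.01916032,  0.00692608, -0.00095176]), 'gripper_width': 85.63300834548787}
side {'vfov': 53.535361070872426, 'cx': 258.5652950012766, 'cy': 197.18378322707323, 'xyz': array([236.9755756 , 868.68165765, 788.56516951]), 'rotation': array([-0.07764583,  0.43380231,  0.87971804, -0.17855771]), 'shot': 1}
lid1_knob [([510.0, 420.0, 11.0], 0.87)]
lid2_knob [([377.0, -264.0, 42.0], 0.67)]
lid3_knob [([364.0, 271.0, 13.0], 0.79), ([596.0, 291.0, 41.0], 0.52)]
lid4_knob [([828
[... 1726 characters left out ...]
[519.0, -436.0, 34.0], 0.62), ([675.0, 106.0, 8.0], 0.58)]
mug [([601.0, 287.0, 27.0], 0.95)]
saucer [([608.0, -284.0, 14.0], 0.77)]
wrist {'vfov': 63.03757476609117, 'cx': 254.96174500484662, 'cy': 188.90291978182702, 'xyz': array([ 217.03108935, -591.72452853,  373.67261602]), 'rotation': array([-0.07491938, -0.12251057,  0.8428496 ,  0.51863552]), 'shot': 3}
lid1_knob []
lid2_knob []
lid3_knob []
lid4_knob []
jar1 [([334.0, -293.0, 29.0], 0.7), ([495.0, -444.0, 15.0], 0.56)]
jar2 [([334.0, -293.0, 29.0], 0.7), ([495.0, -444.0, 15.0], 0.56)]
jar3 [([334.0, -293.0, 29.0], 0.7), ([495.0, -444.0, 15.0], 0.56)]
jar4 [([334.0, -293.0, 29.0], 0.7), ([495.0, -444.0, 15.0], 0.56)]
mug []
saucer []
```

```bash
python3 - <<'E'
import cv2
for n in ['top0','side0']:
    i=cv2.imread(f'pics/{n}.png'); cv2.imwrite(f'pics/{n}b.png',cv2.resize(i,(800,600),interpolation=cv2.INTER_CUBIC))
E
```

```text
(no output)
```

View pics/top0b.png

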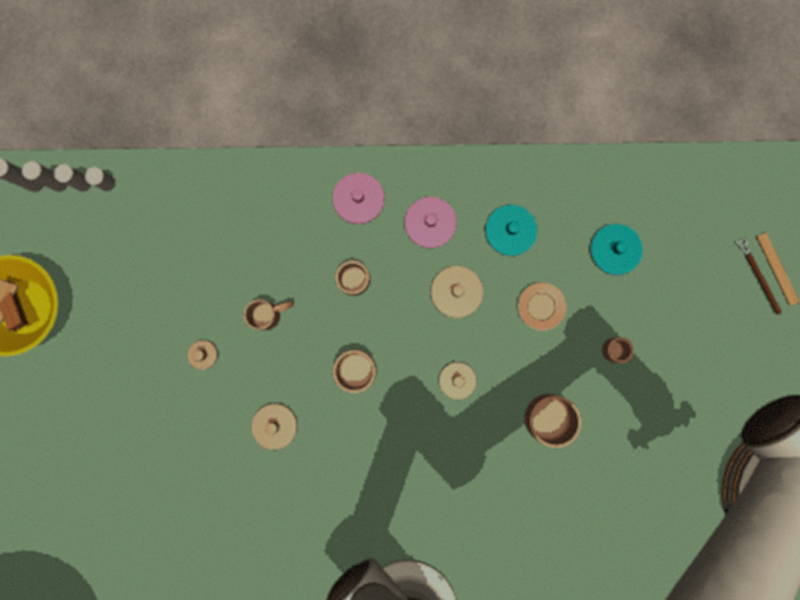

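View pics/side0b.png

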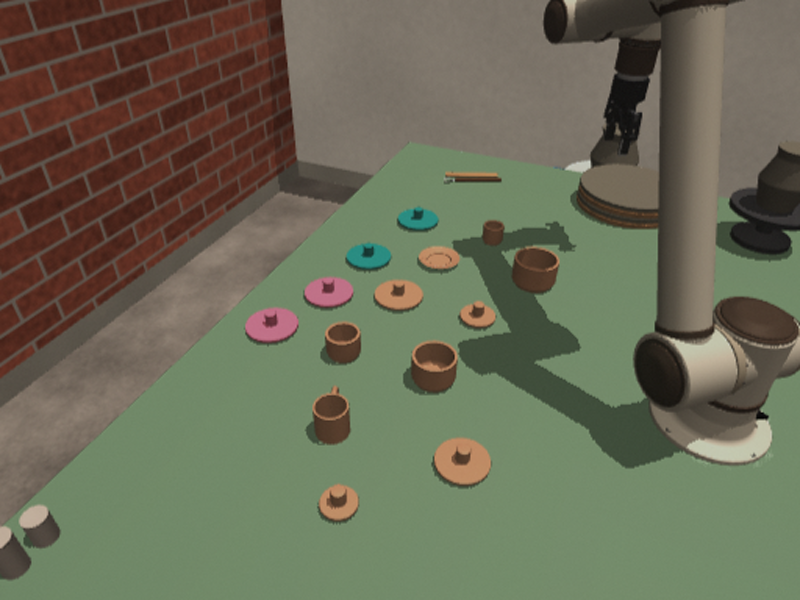

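View pics/wrist0.png

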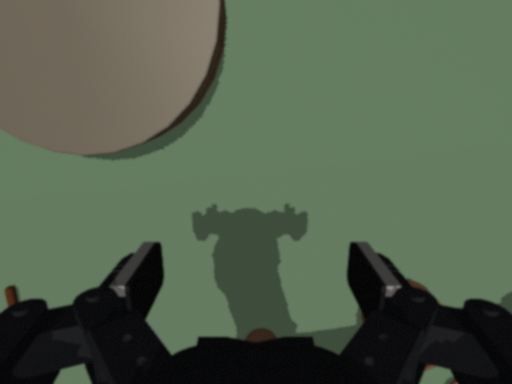

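```bash
cat >> h.py <<'E'
from scipy.spatial.transform import Rotation as R
from scipy.optimize import least_squares
def proj(p,X):
    X=np.atleast_2d(X); c=R.from_quat(p['rotation']).inv().apply(X-p['xyz'])
    f=p['pixels'].shape[0]/2/np.tan(np.radians(p['vfov'])/2)
    return np.c_[p['cx']+f*c[:,0]/-c[:,2], p['cy']-f*c[:,1]/-c[:,2]]
def circ(x,y,z,r):
    a=np.linspace(0,2*np.pi,72,endpoint=False); return np.c_[x+r*np.cos(a),y+r*np.sin(a),np.full(72,z)]
def hull(p,*cs): return cv2.convexHull(proj(p,np.vstack(cs)).astype(np.float32))
D={1:60,2:76,3:92,4:108}; J={1:(52,48),2:(68,54),3:(84,60),4:(100,66)}
def polys(p,kind,i,x,y,z):
    if kind=='lid':
        r=D[i]/2
        return [hull(p,circ(x,y,z+6,r),circ(x,y,z+13,r)),hull(p,circ(x,y,z+13,12),circ(x,y,z+41,12))]
    d,h=J[i]
    return [hull(p,circ(x,y,z+8,d/2),circ(x,y,z+h,d/2)),hull(p,circ(x,y,z+2,d/2-3),circ(x,y,z+h,d/2))]
def mask(p):
    a=p['pixels'].astype(int)
    return (((a[...,0]-a[...,1])>6)).astype(np.uint8)
def contour(p,X):
    m=mask(p); n,l=cv2.connectedComponents(m)
    u,v=proj(p,X)[0].round().astype(int)
    w=l[max(0,v-12):v+13,max(0,u-12):u+13]; ids=w[w>0]
    if not len(ids): return None
    k=np.bincount(ids).argmax()
    cs,_=cv2.findContours((l==k).astype(np.uint8),cv2.RETR_EXTERNAL,cv2.CHAIN_APPROX_NONE)
    c=max(cs,key=cv2.contourArea)
    return c.reshape(-1,2).astype(float)
def res(p,c,kind,i,q):
    P=polys(p,kind,i,*q)
    return np.array([max(cv2.pointPolygonTest(h,(float(a),float(b)),True) for h in P) for a,b in c])-0.3
def fit(ps,kind,i,x,y,z=0):
    cs=[(p,contour(p,[x,y,15])) for p in ps]
    f=lambda q: np.concatenate([res(p,c,kind,i,q) for p,c in cs])
    free=len(ps)>1
    g=f if free else (lambda q:f([q[0],q[1],z]))
    s=least_squares(g,[x,y,z][:3 if free else 2],loss='soft_l1',diff_step=1e-3,x_scale=10)
    q=s.x; r=g(q); return q, np.sqrt(np.mean(r**2)), [cv2.contourArea(c.astype(np.float32)) for _,c in cs]
E
cat > m.py <<'E'
from h import *
t=arm.get_image('top'); s=arm.get_image('side')
L=[('lid',1,515,413),('lid',2,461,-109),('lid',3,375,265),('lid',4,638,-107),('jar',1,517,-430),('jar',2,670,106),('jar',3,481,101),('jar',4,376,-285)]
for k,i,x,y in L:
    for ps in ([t,s],[t],[s]):
        try:
            q,e,a=fit(ps,k,i,x,y); print(k,i,np.round(q,1),round(e,2),a)
        except Exception as ex: print(k,i,repr(ex))
E
python3 m.py
```

```text
lid 1 [517.7 411.9   0. ] 0.53 [255.0, 438.5]
lid 1 [518.8 412.2] 0.43 [255.0]
lid 1 [517.2 411.9] 0.54 [438.5]
lid 2 [ 458.8 -108.5    0. ] 0.6 [390.5, 264.5]
lid 2 [ 459.5 -108.4] 0.66 [390.5]
lid 2 [ 457.9 -108.7] 0.46 [264.5]
lid 3 [371.1 264.9   0. ] 0.53 [630.0, 838.0]
lid 3 [372.4 265.4] 0.4 [630.0]
lid 3 [370.3 264.5] 0.5 [838.0]
lid 4 [ 640.8 -110.6    0. ] 0.49 [812.5, 452.5]
lid 4 [ 641.2 -110.5] 0.51 [812.5]
lid 4 [ 639.9 -111.2] 0.44 [452.5]
jar 1 [ 516.1 -431.4    0. ] 0.6 [244.5, 160.5]
jar 1 [ 516.1 -432. ] 0.64 [244.5]
jar 1 [ 515.8 -429.1] 0.51 [160.5]
jar 2 [668.8 101.1   0. ] 0.55 [364.5, 470.5]
jar 2 [670.1 101.8] 0.43 [364.5]
jar 2 [668.  100.5] 0.52 [470.5]
jar 3 [482.2  97.9   0. ] 0.6 [567.5, 766.5]
jar 3 [483.   98.8] 0.39 [567.5]
jar 3 [481.7  96.4] 0.61 [766.5]
jar 4 [ 379.9 -293.1    0. ] 0.68 [903.5, 676.5]
jar 4 [ 380.  -292.6] 0.71 [903.5]
jar 4 [ 380.1 -294.9] 0.6 [676.5]
```

```bash
python3 - <<'E'
import re
s=open('h.py').read()
s=s.replace("s=least_squares(g,[x,y,z][:3 if free else 2],loss='soft_l1',diff_step=1e-3,x_scale=10)\n    q=s.x;","n=3 if free else 2; b=np.array([x,y,z][:n]); s=least_squares(lambda d:g(b+(d-10)*10),np.full(n,10.),loss='soft_l1',diff_step=1e-2)\n    q=b+(s.x-10)*10;")
open('h.py','w').write(s)
E
python3 m.py; python3 -c "
from h import *
print(arm.read_state()['clock'])"
```

```text
lid 1 [517.9 411.8  -0.8] 0.54 [256.0, 436.5]
lid 1 [518.9 412.3] 0.41 [256.0]
lid 1 [517.1 411.9] 0.56 [436.5]
lid 2 [ 458.9 -108.9   -0.8] 0.58 [391.5, 264.5]
lid 2 [ 459.5 -108.4] 0.65 [391.5]
lid 2 [ 457.9 -108.7] 0.46 [264.5]
lid 3 [371.1 264.8  -0.4] 0.53 [629.5, 838.0]
lid 3 [372.3 265.3] 0.41 [629.5]
lid 3 [370.3 264.5] 0.5 [838.0]
lid 4 [ 6.408e+02 -1.108e+02 -5.000e-01] 0.5 [810.5, 452.0]
lid 4 [ 641.  -110.5] 0.52 [810.5]
lid 4 [ 639.9 -111. ] 0.45 [452.0]
jar 1 [ 516.3 -432.8   -2.6] 0.58 [243.5, 160.5]
jar 1 [ 516.2 -431.8] 0.66 [243.5]
jar 1 [ 515.8 -429. ] 0.51 [160.5]
jar 2 [ 6.689e+02  1.010e+02 -3.000e-01] 0.54 [365.5, 471.5]
jar 2 [670.1 101.8] 0.42 [365.5]
jar 2 [668.  100.8] 0.51 [471.5]
jar 3 [482.1  98.2   1. ] 0.6 [568.5, 765.5]
jar 3 [483.   98.9] 0.37 [568.5]
jar 3 [481.7  96.3] 0.61 [765.5]
jar 4 [ 3.800e+02 -2.929e+02  3.000e-01] 0.69 [902.0, 676.5]
jar 4 [ 380.2 -292.4] 0.72 [902.0]
jar 4 [ 380.1 -295.2] 0.6 [676.5]
1.85
```

play_rows([
  [[0.05,0.17,-0.02],0,-1],
  [[0.1,0.37,-0.04],0,-1],
  [[0.15,0.57,-0.06],0,-1],
  [[0.2,0.78,-0.08],0,-1],
  [[0.25,1.0,-0.1],0,-1],
])

```text
clock: 2.48
position: [354.7, -264.1, 375.6]
ee_rot: [-0.231, 0.973, -0.0, 0.001]
contact_force: [1.6, 0.4, 0.2]
gripper_width: 85.5
```

play_rows([
  [[0.05,0.2,0],0,-1],
  [[0.1,0.4,0],0,-1],
  [[0.15,0.6,0],0,-1],
  [[0.2,0.8,0],0,-1],
  [[0.25,1.0,0],0,-1],
])

```text
clock: 3.1
position: [429.6, 38.0, 376.2]
ee_rot: [-0.232, 0.973, -0.0, 0.001]
contact_force: [1.5, -0.8, 0.5]
gripper_width: 85.3
```

play_rows([
  [[0.05,0.2,0],0,-1],
  [[0.1,0.4,0],0,-1],
  [[0.15,0.6,0],0,-1],
  [[0.2,0.8,0],0,-1],
  [[0.25,1.0,0],0,-1],
])

```text
clock: 3.72
position: [504.8, 340.1, 376.4]
ee_rot: [-0.232, 0.973, -0.0, 0.002]
contact_force: [0.2, 0.4, 0.7]
gripper_width: 85.2
```

play_rows([
  [[0.02,0.12,-0.1],0,-1],
  [[0.045,0.24,-0.2],0,-1],
  [[0.045,0.24,-0.3],0,-1],
  [[0.045,0.24,-0.3],0,-1],
])

```text
clock: 4.22
position: [517.7, 411.9, 283.2]
ee_rot: [-0.232, 0.973, -0.002, -0.001]
contact_force: [0.1, 0.8, -0.3]
gripper_width: 85.5
```

```bash
python3 - <<'E'
from h import *
p=arm.get_image('wrist'); save(p,'w1.png'); print(p['xyz'],arm.read_state()['position'])
q=proj(p,np.array([[517.9,411.9,41],[517.9,411.9,13]])); print(q)
print(arm.look_for('lid1_knob',p))
a=p['pixels'].copy()
for h in polys(p,'lid',1,517.9,411.9,0): cv2.polylines(a,[h.astype(np.int32)],True,(0,0,255))
cv2.imwrite('pics/w1o.png',a[...,::-1])
E
```

```text
[453.47450394 378.08354608 252.42688669] [518.34248166 412.06827798 285.67685479]
[[257.32648561 203.51033964]
 [257.17534451 192.09812971]]
[{'centre': [515.8, 408.0, 13.1], 'conf': 0.55}]
```

View pics/w1o.png

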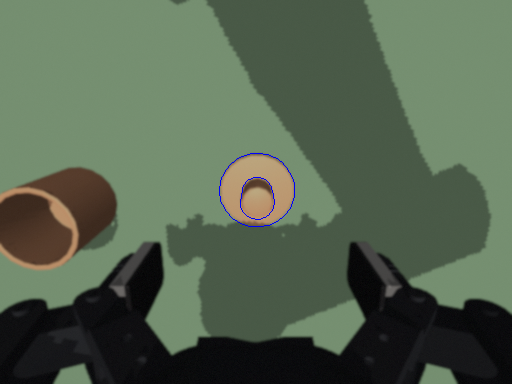

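The lid outline predicted from my fit lies exactly on the lid at (257,190) in the wrist view, with the mug clear to the left at about (50,220). Descending now.

play_rows([
  [[0,0,-0.1],0,-1],
  [[0,0,-0.2],0,-1],
  [[0,0,-0.27],0,-1],
  [[0,0,-0.313],0,-1],
  [[0,0,-0.313],0,-1],
])

```text
clock: 4.95
position: [518.9, 412.1, 194.0]
ee_rot: [-0.232, 0.973, -0.0, 0.002]
contact_force: [-0.5, 0.9, -0.5]
gripper_width: 85.7
```

play_rows([
  [[0,0,0],0,0.2],
  [[0,0,0],0,0.4],
  [[0,0,0],0,0.6],
  [[0,0,0],0,0.8],
  [[0,0,0],0,1],
  [[0,0,0],0,1],
])

```text
clock: 5.7
position: [519.0, 412.3, 194.7]
ee_rot: [-0.232, 0.973, 0.0, 0.003]
contact_force: [0.0, 0.4, 5.6]
gripper_width: 21.8
```

play_rows([
  [[0,0,0],0,1],
  [[0,0,0],0,1],
  [[0,0,0],0,1],
])

```text
clock: 6.08
position: [519.1, 412.3, 194.7]
ee_rot: [-0.232, 0.973, 0.0, 0.003]
contact_force: [0.0, -0.5, 3.0]
gripper_width: 21.9
```

```bash
python3 - <<'E'
from h import *
p=arm.get_image('wrist'); save(p,'w2.png'); s=arm.read_state();print(s['position'],s['contact_force'],s['gripper_width'])
E
```

```text
[519.08677925 412.29829238 194.73152975] [-0.78317944  0.06141178  2.72185516] 21.838321712973677
```

View pics/w2.png

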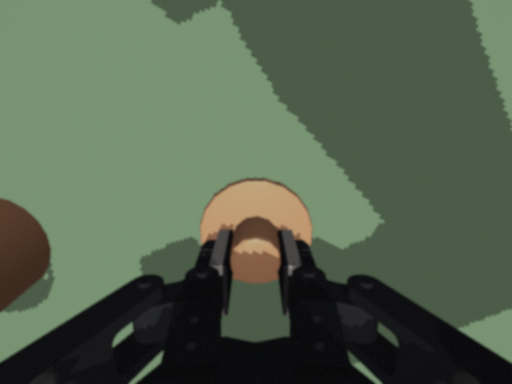

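The knob sits between the pads at (257,245), with the disc level. Lifting and carrying to jar 1.

play_rows([
  [[0,0,0.05],0,1],
  [[0,0,0.14],0,1],
  [[0,0,0.28],0,1],
  [[0,0,0.42],0,1],
  [[0,-0.1,0.5],0,1],
  [[0,-0.25,0.5],0,1],
  [[0,-0.42,0.5],0,1],
  [[0,-0.6,0.5],0,1],
  [[0,-0.8,0.5],0,1],
  [[0,-1.0,0.5],0,1],
])

```text
clock: 7.38
position: [518.5, 110.4, 345.2]
ee_rot: [-0.232, 0.973, 0.0, 0.003]
contact_force: [1.6, -0.2, -0.3]
gripper_width: 21.9
```

play_rows([
  [[0,-0.2,0],0,1],
  [[0,-0.4,0],0,1],
  [[0,-0.6,0],0,1],
  [[0,-0.8,0],0,1],
  [[0,-1.0,0],0,1],
])

```text
clock: 8.0
position: [518.0, -191.5, 345.7]
ee_rot: [-0.232, 0.973, 0.0, 0.003]
contact_force: [1.3, -0.4, -0.4]
gripper_width: 21.9
```

play_rows([
  [[0,-0.2,0],0,1],
  [[0,-0.4,0],0,1],
  [[0,-0.55,0],0,1],
  [[0,-0.67,0],0,1],
  [[0,-0.75,0],0,1],
  [[0,-0.75,0],0,1],
  [[0,-0.75,0],0,1],
])

```text
clock: 8.88
position: [517.8, -416.0, 345.6]
ee_rot: [-0.232, 0.973, 0.001, 0.003]
contact_force: [0.0, -0.2, -1.3]
gripper_width: 22.0
```

```bash
cat > v.py <<'E'
from h import *
import sys
n,j,x,y=sys.argv[1],int(sys.argv[2]),float(sys.argv[3]),float(sys.argv[4])
p=arm.get_image('wrist'); st=arm.read_state();print(st['position'],st['contact_force'],st['gripper_width'],R.from_quat(st['ee_rot']).as_matrix()[:,2])
off=float(sys.argv[5]) if len(sys.argv)>5 else None
a=p['pixels'].copy()
for h in polys(p,'jar',j,x,y,0): cv2.polylines(a,[h.astype(np.int32)],True,(0,0,255))
if off:
    g=st['position'].copy()
    for h in polys(p,'lid',j,g[0],g[1],g[2]-off): cv2.polylines(a,[h.astype(np.int32)],True,(255,0,0))
cv2.imwrite('pics/'+n,a[...,::-1])
E
python3 v.py w3.png 1 516.2 -431.5 194.7
```

```text
[ 517.93759746 -415.68343613  345.82332383] [ 0.04976159 -0.08708988 -0.5773185 ] 21.50424182715458 [ 0.00628811  0.00231638 -0.99997755]
```

View pics/w3.png

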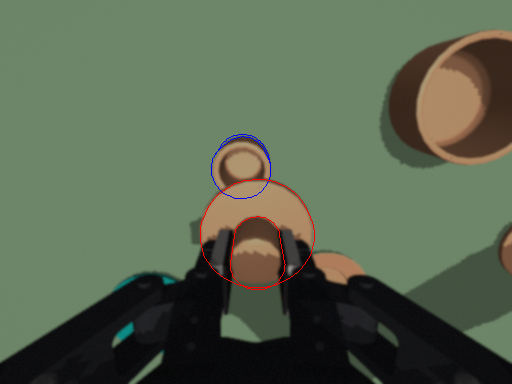

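play_rows([
  [[-0.008,-0.053,-0.08],0,1],
  [[-0.008,-0.053,-0.2],0,1],
  [[-0.008,-0.053,-0.28],0,1],
  [[-0.008,-0.053,-0.317],0,1],
  [[-0.008,-0.053,-0.317],0,1],
  [[-0.008,-0.053,-0.317],0,1],
])

```text
clock: 9.68
position: [516.1, -431.6, 252.3]
ee_rot: [-0.233, 0.973, -0.001, 0.004]
contact_force: [0.2, 0.6, -0.8]
gripper_width: 21.9
```

```bash
python3 v.py w4.png 1 516.2 -431.5 194.7; python3 - <<'E'
from h import *
p=arm.get_image('side')
u,v=proj(p,[516,-431,50])[0].astype(int)
cv2.imwrite('pics/s4.png',cv2.resize(p['pixels'][max(0,v-50):v+50,u-60:u+60,::-1],None,fx=6,fy=6,interpolation=cv2.INTER_CUBIC))
E
```

```text
[ 516.05912967 -431.59960874  252.30911209] [-0.16467353 -0.25180806 -0.47367108] 21.984556356101415 [ 8.58356708e-03  8.34404595e-04 -9.99962812e-01]
```

View pics/s4.png

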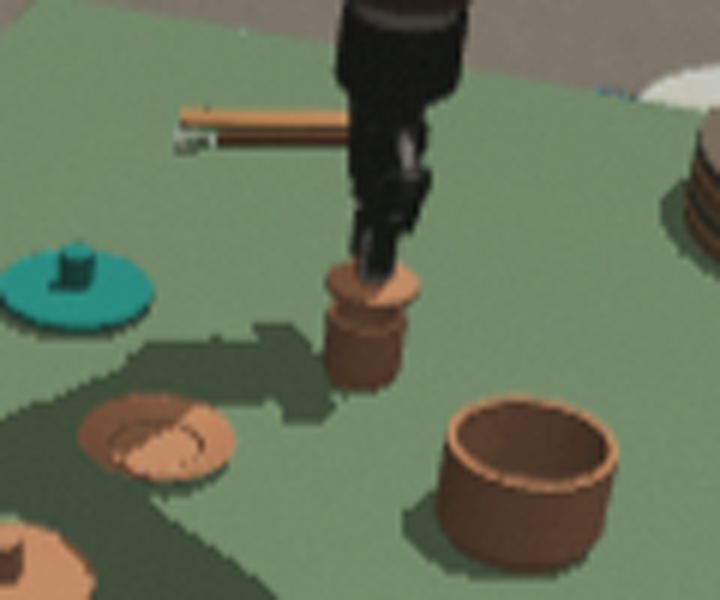

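View pics/w4.png

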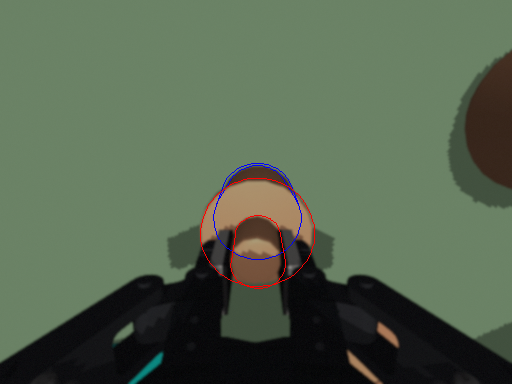

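```bash
cat > ov.py <<'E'
from h import *
import sys
n,j,x,y,lx,ly,lz=sys.argv[1],int(sys.argv[2]),*map(float,sys.argv[3:8])
out=[]
for c in ['side','top']:
    p=arm.get_image(c); u,v=proj(p,[x,y,50])[0].astype(int)
    m=30; S=10; x0,y0=u-m,v-m
    a=cv2.resize(p['pixels'][y0:y0+2*m,x0:x0+2*m,::-1],None,fx=S,fy=S,interpolation=cv2.INTER_NEAREST)
    a=np.ascontiguousarray(a)
    for k,q,col in (('jar',(x,y,0),(255,0,0)),('lid',(lx,ly,lz),(0,0,255))):
        for h in polys(p,k,j,*q):
            cv2.polylines(a,[((h-[x0,y0]+0.5)*S).astype(np.int32)],True,col)
    out.append(cv2.resize(a,(400,400)))
cv2.imwrite('pics/'+n,np.hstack(out))
E
python3 ov.py o4.png 1 516.2 -431.5 517 -431.6 57.6
```

```text
(no output)
```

View pics/o4.png

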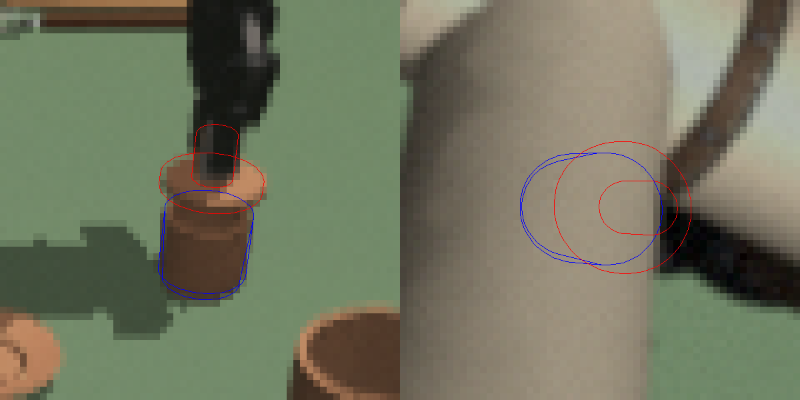

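play_rows([
  [[0,0,-0.012],0,1],
  [[0,0,-0.025],0,1],
  [[0,0,-0.035],0,1],
  [[0,0,-0.04],0,1],
  [[0,0,-0.043],0,1],
  [[0,0,-0.043],0,1],
])

```text
clock: 10.62
position: [515.7, -431.7, 238.8]
ee_rot: [-0.232, 0.973, -0.0, 0.004]
contact_force: [-0.4, 0.1, -1.1]
gripper_width: 21.7
```

play_rows([
  [[0,0,-0.003],0,1],
  [[0,0,-0.005],0,1],
  [[0,0,-0.005],0,1],
])

```text
clock: 11.0
position: [515.7, -431.7, 237.3]
ee_rot: [-0.232, 0.973, -0.0, 0.004]
contact_force: [0.6, 0.2, -0.3]
gripper_width: 22.0
```

play_rows([
  [[0,0,-0.002],0,1],
  [[0,0,-0.004],0,1],
  [[0,0,-0.004],0,1],
])

```text
clock: 11.38
position: [515.9, -431.8, 236.8]
ee_rot: [-0.233, 0.973, -0.001, 0.004]
contact_force: [-1.1, -0.0, 3.6]
gripper_width: 22.3
```

play_rows([
  [[0,0,-0.002],0,1],
  [[0,0,-0.004],0,1],
  [[0,0,-0.004],0,1],
])

```text
clock: 11.75
position: [515.9, -431.8, 236.8]
ee_rot: [-0.233, 0.973, -0.001, 0.004]
contact_force: [-1.7, 0.1, 6.4]
gripper_width: 22.0
```

play_rows([
  [[0,0,0],0,0.8],
  [[0,0,0],0,0.6],
  [[0,0,0],0,0.2],
  [[0,0,0],0,-0.3],
  [[0,0,0],0,-1],
  [[0,0,0],0,-1],
  [[0,0,0.05],0,-1],
  [[0,0,0.15],0,-1],
  [[0,0,0.3],0,-1],
  [[0,0,0.4],0,-1],
])

```text
clock: 13.0
position: [516.0, -432.0, 360.7]
ee_rot: [-0.233, 0.972, -0.003, 0.006]
contact_force: [0.2, 0.1, -0.5]
gripper_width: 84.9
```

```bash
python3 v.py w5.png 1 516.2 -431.5;python3 ov.py o5.png 1 516.2 -431.5 516 -431.6 42
```

```text
[ 516.55443088 -432.50829906  365.29297641] [ 0.77095481 -0.56253093  3.77895696] 85.31385666117372 [ 0.01835773 -0.0073562  -0.99980442]
```

View pics/o5.png

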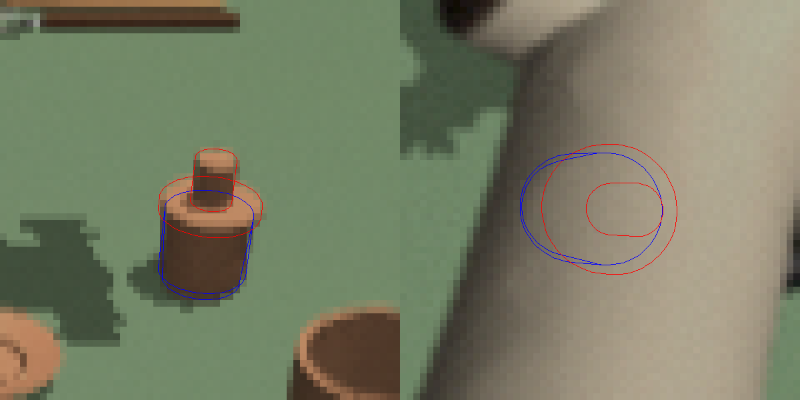

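View pics/w5.png

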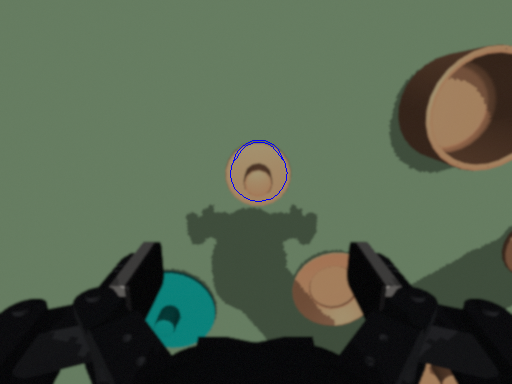

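Lid 1 sits level on jar 1 and its outline matches the predicted seated height. On to lid 2.

play_rows([
  [[-0.03,0.17,0],0,-1],
  [[-0.07,0.37,-0.02],0,-1],
  [[-0.11,0.57,-0.05],0,-1],
  [[-0.15,0.77,-0.1],0,-1],
  [[-0.18,0.95,-0.15],0,-1],
  [[-0.18,0.95,-0.15],0,-1],
  [[-0.18,0.95,-0.15],0,-1],
])

```text
clock: 14.02
position: [462.2, -146.8, 315.3]
ee_rot: [-0.233, 0.972, -0.003, 0.006]
contact_force: [0.0, -0.4, 0.0]
gripper_width: 85.5
```

```bash
cat > vl.py <<'E'
from h import *
import sys
n,j,x,y=sys.argv[1],int(sys.argv[2]),float(sys.argv[3]),float(sys.argv[4])
p=arm.get_image('wrist'); st=arm.read_state();print(st['position'],st['contact_force'],R.from_quat(st['ee_rot']).as_matrix()[:,2])
a=p['pixels'].copy()
for h in polys(p,'lid',j,x,y,0): cv2.polylines(a,[h.astype(np.int32)],True,(0,0,255))
try:
    q,e,_=fit([p],'lid',j,x,y); print('wristfit',q,e)
except Exception as ex: print(ex)
cv2.imwrite('pics/'+n,a[...,::-1])
print('delta/300', (np.array([x,y,192])-st['position'])/300)
E
python3 vl.py w6.png 2 458.9 -108.6
```

```text
[ 462.33067276 -147.37785228  315.39942994] [ 0.14331101 -0.35439605  0.99453522] [ 0.01462583 -0.00316577 -0.99988803]
wristfit [ 458.20045081 -109.16784032] 0.8694790183864638
delta/300 [-0.01143558  0.12925951 -0.41133143]
```

View pics/w6.png

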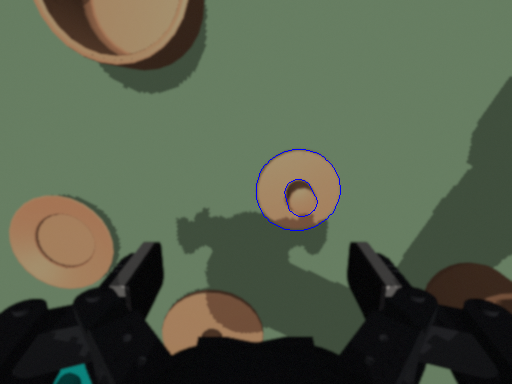

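Outline on the lid at (298,190). Descending.

play_rows([
  [[-0.01,0.07,-0.08],0,-1],
  [[-0.02,0.129,-0.2],0,-1],
  [[-0.02,0.129,-0.3],0,-1],
  [[-0.02,0.129,-0.37],0,-1],
  [[-0.02,0.129,-0.405],0,-1],
  [[-0.02,0.129,-0.405],0,-1],
])

```text
clock: 14.82
position: [456.6, -109.4, 193.5]
ee_rot: [-0.232, 0.973, -0.003, 0.006]
contact_force: [0.6, -0.3, 0.6]
gripper_width: 85.1
```

play_rows([
  [[0,0,0],0,0.2],
  [[0,0,0],0,0.4],
  [[0,0,0],0,0.6],
  [[0,0,0],0,0.8],
  [[0,0,0],0,1],
  [[0,0,0],0,1],
  [[0,0,0],0,1],
  [[0,0,0],0,1],
])

```text
clock: 15.82
position: [456.8, -109.3, 194.2]
ee_rot: [-0.232, 0.973, -0.003, 0.007]
contact_force: [-0.9, 0.3, 6.4]
gripper_width: 22.0
```

play_rows([
  [[0,0,0.05],0,1],
  [[0,0,0.14],0,1],
  [[0,0,0.28],0,1],
  [[0.03,0.03,0.38],0,1],
  [[0.13,0.13,0.42],0,1],
  [[0.26,0.26,0.42],0,1],
  [[0.4,0.4,0.42],0,1],
  [[0.54,0.54,0.42],0,1],
  [[0.65,0.65,0.4],0,1],
  [[0.702,0.7,0.36],0,1],
  [[0.702,0.7,0.3],0,1],
  [[0.702,0.7,0.3],0,1],
])

```text
clock: 17.32
position: [666.1, 100.1, 281.3]
ee_rot: [-0.232, 0.973, -0.003, 0.003]
contact_force: [-0.2, 0.3, -1.4]
gripper_width: 22.0
```

```bash
python3 v.py w7.png 2 669.1 101.2 194.2; python3 ov.py o7.png 2 669.1 101.2 669.1 101.2 90
```

```text
[666.509038    99.92032979 282.94672519] [-0.19273606  0.17121644 -0.8880379 ] 22.13824115422656 [ 0.01141836 -0.0046775  -0.99992387]
```

View pics/w7.png

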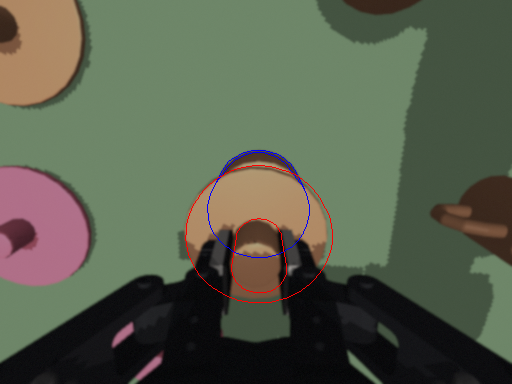

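View pics/o7.png

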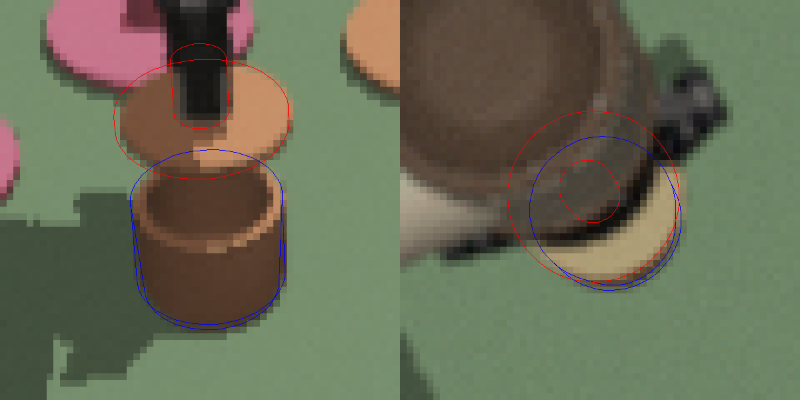

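play_rows([
  [[0.003,0.002,-0.03],0,1],
  [[0.003,0.002,-0.07],0,1],
  [[0.003,0.002,-0.1],0,1],
  [[0.003,0.002,-0.115],0,1],
  [[0.003,0.002,-0.12],0,1],
  [[0.003,0.002,-0.124],0,1],
  [[0.003,0.002,-0.124],0,1],
])

```text
clock: 18.35
position: [668.0, 100.6, 247.9]
ee_rot: [-0.232, 0.973, -0.003, 0.007]
contact_force: [-0.0, 0.2, -0.9]
gripper_width: 22.0
```

play_rows([
  [[0,0,-0.002],0,1],
  [[0,0,-0.004],0,1],
  [[0,0,-0.004],0,1],
])

```text
clock: 18.73
position: [668.0, 100.6, 246.7]
ee_rot: [-0.232, 0.973, -0.003, 0.007]
contact_force: [0.8, -0.2, -0.8]
gripper_width: 21.8
```

play_rows([
  [[0,0,-0.003],0,1],
  [[0,0,-0.006],0,1],
  [[0,0,-0.01],0,1],
  [[0,0,-0.01],0,1],
])

```text
clock: 19.23
position: [668.0, 100.6, 243.6]
ee_rot: [-0.232, 0.973, -0.003, 0.007]
contact_force: [-0.4, 0.3, -2.1]
gripper_width: 21.7
```

play_rows([
  [[0,0,-0.002],0,1],
  [[0,0,-0.004],0,1],
  [[0,0,-0.004],0,1],
])

```text
clock: 19.6
position: [668.0, 100.6, 242.4]
ee_rot: [-0.232, 0.973, -0.003, 0.007]
contact_force: [-1.2, 0.8, 0.2]
gripper_width: 21.8
```

play_rows([
  [[0,0,-0.002],0,1],
  [[0,0,-0.004],0,1],
  [[0,0,-0.004],0,1],
])

```text
clock: 19.98
position: [668.0, 100.6, 242.3]
ee_rot: [-0.232, 0.973, -0.004, 0.007]
contact_force: [-3.2, -0.2, 6.4]
gripper_width: 22.1
```

play_rows([
  [[0,0,0],0,0.8],
  [[0,0,0],0,0.6],
  [[0,0,0],0,0.2],
  [[0,0,0],0,-0.3],
  [[0,0,0],0,-1],
  [[0,0,0],0,-1],
  [[0,0,0.05],0,-1],
  [[0,0,0.15],0,-1],
  [[0,0,0.27],0,-1],
  [[0,0,0.3],0,-1],
  [[0,0,0.3],0,-1],
])

```text
clock: 21.35
position: [667.9, 100.6, 333.5]
ee_rot: [-0.232, 0.973, -0.003, 0.008]
contact_force: [-1.1, -0.1, -0.2]
gripper_width: 85.3
```

```bash
python3 v.py w8.png 2 669.1 101.2; python3 ov.py o8.png 2 669.1 101.2 669.1 101.2 48
```

```text
[667.64436929 100.51569745 331.988333  ] [ 0.54358379 -0.80173255  0.71830291] 85.11208893291018 [ 0.01538843 -0.00320401 -0.99987646]
```

View pics/o8.png

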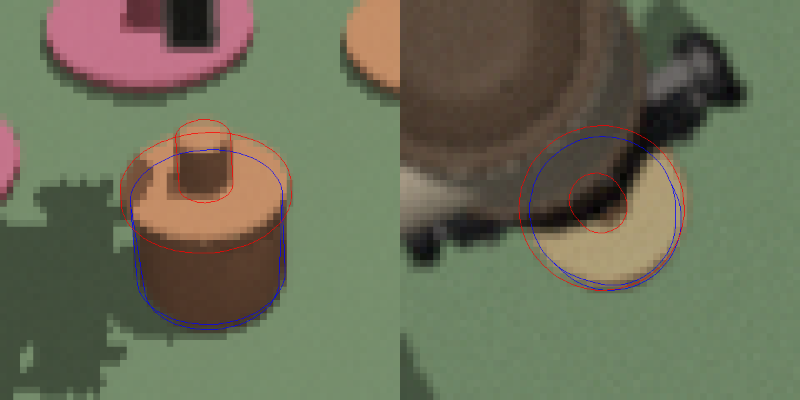

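View pics/w8.png

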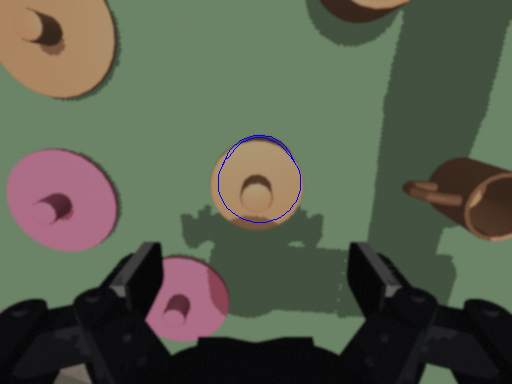

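Lid 2 is seated and level, matching the predicted outline. Next, lid 3.

play_rows([
  [[-0.15,0.08,0],0,-1],
  [[-0.33,0.18,0],0,-1],
  [[-0.51,0.28,0],0,-1],
  [[-0.69,0.38,-0.02],0,-1],
  [[-0.85,0.47,-0.05],0,-1],
  [[-0.96,0.53,-0.08],0,-1],
  [[-0.993,0.55,-0.1],0,-1],
  [[-0.993,0.55,-0.1],0,-1],
  [[-0.993,0.55,-0.1],0,-1],
])

```text
clock: 22.62
position: [370.6, 265.4, 300.8]
ee_rot: [-0.232, 0.973, -0.004, 0.006]
contact_force: [0.4, -0.4, 0.8]
gripper_width: 85.5
```

```bash
python3 vl.py w9.png 3 371.2 264.9
```

```text
[370.64816332 265.28857791 300.82619682] [-0.46849569  0.13961014 -0.38030428] [ 0.0136615  -0.00412923 -0.99989815]
wristfit [370.53781651 264.48446868] 0.7535905969314104
delta/300 [ 0.00183946 -0.00129526 -0.36275399]
```

View pics/w9.png

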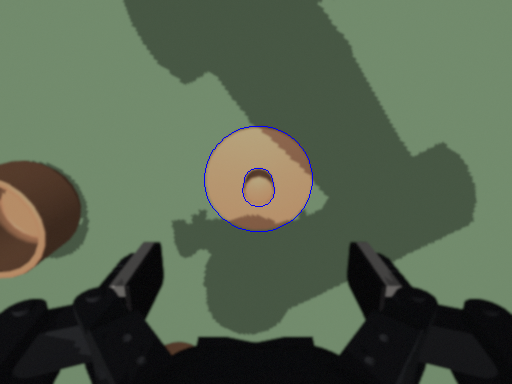

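play_rows([
  [[-0.006,0,-0.08],0,-1],
  [[-0.006,0,-0.2],0,-1],
  [[-0.006,0,-0.29],0,-1],
  [[-0.006,0,-0.34],0,-1],
  [[-0.006,0,-0.358],0,-1],
  [[-0.006,0,-0.358],0,-1],
])

```text
clock: 23.42
position: [369.4, 265.2, 193.4]
ee_rot: [-0.231, 0.973, -0.004, 0.006]
contact_force: [-0.5, 0.5, -0.6]
gripper_width: 85.4
```

play_rows([
  [[0,0,0],0,0.2],
  [[0,0,0],0,0.4],
  [[0,0,0],0,0.6],
  [[0,0,0],0,0.8],
  [[0,0,0],0,1],
  [[0,0,0],0,1],
  [[0,0,0],0,1],
  [[0,0,0],0,1],
])

```text
clock: 24.42
position: [369.5, 265.4, 194.1]
ee_rot: [-0.231, 0.973, -0.003, 0.007]
contact_force: [0.1, -0.5, 5.1]
gripper_width: 21.9
```

play_rows([
  [[0,0,0.05],0,1],
  [[0,0,0.14],0,1],
  [[0,0,0.28],0,1],
  [[0.02,-0.03,0.38],0,1],
  [[0.08,-0.12,0.42],0,1],
  [[0.17,-0.25,0.42],0,1],
  [[0.26,-0.39,0.42],0,1],
  [[0.34,-0.51,0.4],0,1],
  [[0.371,-0.556,0.36],0,1],
  [[0.371,-0.556,0.3],0,1],
  [[0.371,-0.556,0.3],0,1],
  [[0.371,-0.556,0.3],0,1],
])

```text
clock: 25.92
position: [480.7, 99.1, 284.2]
ee_rot: [-0.232, 0.973, -0.003, 0.007]
contact_force: [0.0, -0.5, -1.5]
gripper_width: 22.0
```

```bash
python3 v.py w10.png 3 482.3 98.1 194.1; python3 ov.py o10.png 3 482.3 98.1 482.3 98.1 90
```

```text
[480.83310009  99.19069904 284.54714874] [ 0.37074481 -0.70892048 -1.79419913] 21.614731796629663 [ 0.0152775  -0.00308541 -0.99987853]
```

View pics/o10.png

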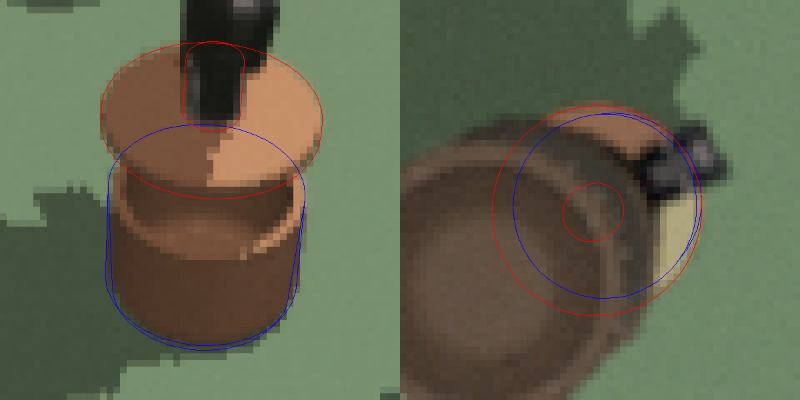

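View pics/w10.png

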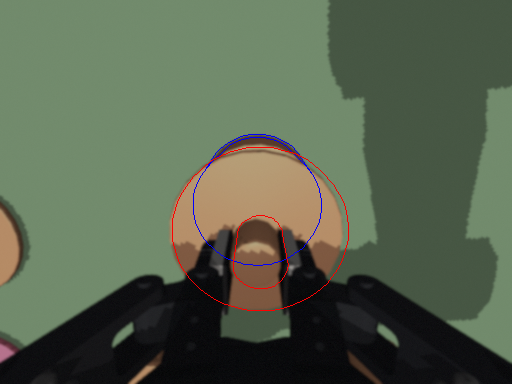

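play_rows([
  [[0,-0.002,-0.03],0,1],
  [[0,-0.002,-0.065],0,1],
  [[0,-0.002,-0.09],0,1],
  [[0,-0.002,-0.103],0,1],
  [[0,-0.002,-0.11],0,1],
  [[0,-0.002,-0.114],0,1],
  [[0,-0.002,-0.114],0,1],
])

```text
clock: 26.95
position: [480.9, 98.5, 250.6]
ee_rot: [-0.231, 0.973, -0.003, 0.007]
contact_force: [-0.3, -0.1, -1.5]
gripper_width: 21.4
```

play_rows([
  [[0,0,-0.002],0,1],
  [[0,0,-0.004],0,1],
  [[0,0,-0.004],0,1],
])

```text
clock: 27.32
position: [480.9, 98.5, 249.5]
ee_rot: [-0.232, 0.973, -0.003, 0.007]
contact_force: [-0.6, 0.4, -2.4]
gripper_width: 21.9
```

play_rows([
  [[0,0,-0.002],0,1],
  [[0,0,-0.004],0,1],
  [[0,0,-0.004],0,1],
])

```text
clock: 27.7
position: [480.9, 98.5, 248.3]
ee_rot: [-0.232, 0.973, -0.003, 0.007]
contact_force: [0.0, -0.5, -1.4]
gripper_width: 22.1
```

play_rows([
  [[0,0,-0.002],0,1],
  [[0,0,-0.004],0,1],
  [[0,0,-0.004],0,1],
])

```text
clock: 28.08
position: [480.9, 98.5, 248.1]
ee_rot: [-0.232, 0.973, -0.003, 0.008]
contact_force: [-3.6, 0.4, 7.1]
gripper_width: 21.5
```

play_rows([
  [[0,0,0],0,0.8],
  [[0,0,0],0,0.6],
  [[0,0,0],0,0.2],
  [[0,0,0],0,-0.3],
  [[0,0,0],0,-1],
  [[0,0,0],0,-1],
  [[0,0,0.05],0,-1],
  [[0,0,0.15],0,-1],
  [[0,0,0.27],0,-1],
  [[0,0,0.3],0,-1],
  [[0,0,0.3],0,-1],
])

```text
clock: 29.45
position: [480.7, 98.5, 338.2]
ee_rot: [-0.232, 0.973, -0.003, 0.008]
contact_force: [0.2, 0.3, -0.5]
gripper_width: 85.6
```

```bash
python3 v.py w11.png 3 482.3 98.1; python3 ov.py o11.png 3 482.3 98.1 482.3 98.1 54
```

```text
[480.50807385  98.35564134 337.32328184] [-1.33451393  0.55165317  0.62291519] 85.22106465149291 [ 0.01516012 -0.00287446 -0.99988095]
```

View pics/o11.png

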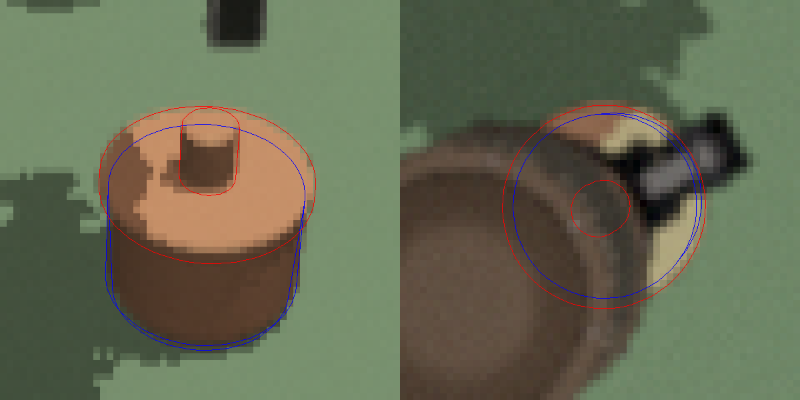

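Lid 3 is seated level and on its outline. Next, lid 4.

play_rows([
  [[0.09,-0.12,0],0,-1],
  [[0.2,-0.26,0],0,-1],
  [[0.31,-0.41,-0.02],0,-1],
  [[0.42,-0.55,-0.05],0,-1],
  [[0.5,-0.66,-0.09],0,-1],
  [[0.527,-0.695,-0.12],0,-1],
  [[0.527,-0.695,-0.12],0,-1],
  [[0.527,-0.695,-0.12],0,-1],
])

```text
clock: 30.6
position: [638.2, -109.2, 300.8]
ee_rot: [-0.232, 0.973, -0.003, 0.006]
contact_force: [-0.5, 0.9, 0.3]
gripper_width: 85.6
```

```bash
python3 vl.py w12.png 4 640.8 -110.7
```

```text
[ 638.23912636 -109.03784438  301.29369702] [ 0.50723437 -0.45806783  0.73774218] [ 0.01424003 -0.00375415 -0.99989156]
wristfit [ 640.35286613 -111.27086636] 0.8124961689089827
delta/300 [ 0.00853625 -0.00554052 -0.36431232]
```

View pics/w12.png

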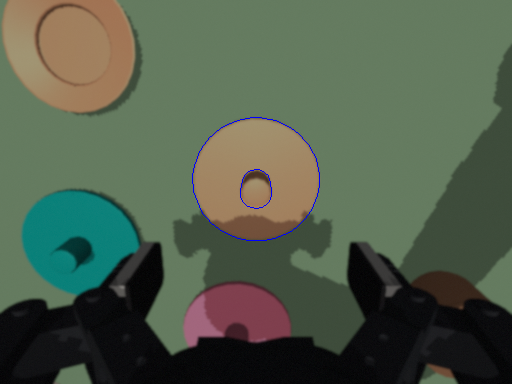

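play_rows([
  [[0,-0.004,-0.08],0,-1],
  [[0,-0.004,-0.2],0,-1],
  [[0,-0.004,-0.29],0,-1],
  [[0,-0.004,-0.34],0,-1],
  [[0,-0.004,-0.359],0,-1],
  [[0,-0.004,-0.359],0,-1],
])

```text
clock: 31.4
position: [638.5, -110.0, 194.3]
ee_rot: [-0.233, 0.973, -0.004, 0.007]
contact_force: [-0.0, 0.6, 0.8]
gripper_width: 84.9
```

play_rows([
  [[0,0,0],0,0.2],
  [[0,0,0],0,0.4],
  [[0,0,0],0,0.6],
  [[0,0,0],0,0.8],
  [[0,0,0],0,1],
  [[0,0,0],0,1],
  [[0,0,0],0,1],
  [[0,0,0],0,1],
])

```text
clock: 32.4
position: [638.7, -110.0, 194.9]
ee_rot: [-0.233, 0.973, -0.004, 0.007]
contact_force: [-0.9, 0.0, 5.6]
gripper_width: 21.7
```

play_rows([
  [[0,0,0.05],0,1],
  [[0,0,0.14],0,1],
  [[0,0,0.28],0,1],
  [[-0.03,-0.02,0.4],0,1],
  [[-0.12,-0.08,0.45],0,1],
  [[-0.25,-0.17,0.45],0,1],
  [[-0.39,-0.27,0.45],0,1],
  [[-0.53,-0.37,0.45],0,1],
  [[-0.67,-0.47,0.45],0,1],
  [[-0.79,-0.55,0.42],0,1],
  [[-0.869,-0.608,0.38],0,1],
  [[-0.869,-0.608,0.34],0,1],
])

```text
clock: 33.9
position: [376.1, -293.0, 296.6]
ee_rot: [-0.231, 0.973, -0.003, 0.007]
contact_force: [0.7, -0.2, -1.8]
gripper_width: 21.8
```

play_rows([
  [[0,0,0],0,1],
  [[0,0,0],0,1],
])

```text
clock: 34.15
position: [376.8, -292.7, 296.9]
ee_rot: [-0.232, 0.973, -0.004, 0.007]
contact_force: [0.9, -0.2, -2.7]
gripper_width: 21.8
```

```bash
python3 v.py w13.png 4 380 -293.2 194.9; python3 ov.py o13.png 4 380 -293.2 380 -293.2 100
```

```text
[ 376.9256025  -292.72652418  297.03046141] [-0.12446162  0.33836188 -1.97418259] 21.740820370293555 [ 0.01658157 -0.0038757  -0.999855  ]
```

View pics/o13.png

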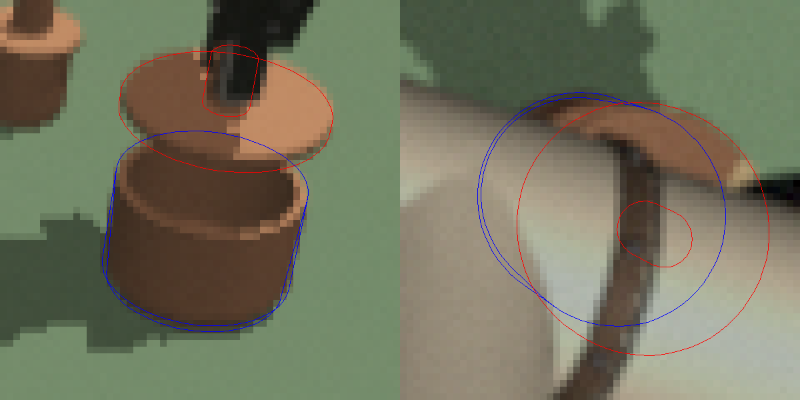

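View pics/w13.png

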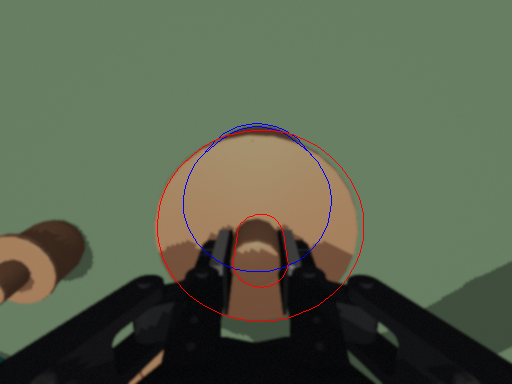

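play_rows([
  [[0.004,0,-0.03],0,1],
  [[0.004,0,-0.065],0,1],
  [[0.004,0,-0.1],0,1],
  [[0.004,0,-0.118],0,1],
  [[0.004,0,-0.126],0,1],
  [[0.004,0,-0.13],0,1],
  [[0.004,0,-0.13],0,1],
])

```text
clock: 35.17
position: [378.1, -292.8, 258.2]
ee_rot: [-0.232, 0.973, -0.004, 0.008]
contact_force: [-0.8, -0.3, -2.3]
gripper_width: 21.8
```

play_rows([
  [[0,0,-0.002],0,1],
  [[0,0,-0.004],0,1],
  [[0,0,-0.004],0,1],
])

```text
clock: 35.55
position: [378.0, -292.8, 257.0]
ee_rot: [-0.232, 0.973, -0.004, 0.008]
contact_force: [0.4, 0.2, -1.7]
gripper_width: 21.7
```

play_rows([
  [[0,0,-0.002],0,1],
  [[0,0,-0.004],0,1],
  [[0,0,-0.004],0,1],
])

```text
clock: 35.92
position: [378.0, -292.8, 255.8]
ee_rot: [-0.232, 0.973, -0.004, 0.008]
contact_force: [-0.9, 0.7, -2.5]
gripper_width: 21.9
```

play_rows([
  [[0,0,-0.002],0,1],
  [[0,0,-0.004],0,1],
  [[0,0,-0.004],0,1],
])

```text
clock: 36.3
position: [378.1, -292.8, 254.9]
ee_rot: [-0.232, 0.973, -0.004, 0.008]
contact_force: [0.3, 0.1, 1.6]
gripper_width: 21.9
```

play_rows([
  [[0,0,-0.002],0,1],
  [[0,0,-0.002],0,1],
  [[0,0,-0.002],0,1],
])

```text
clock: 36.67
position: [378.1, -292.8, 254.8]
ee_rot: [-0.232, 0.973, -0.004, 0.008]
contact_force: [-0.7, 1.1, 5.5]
gripper_width: 21.8
```

Seated at the predicted height. Releasing, lifting, and moving the arm clear.

play_rows([
  [[0,0,0],0,0.8],
  [[0,0,0],0,0.6],
  [[0,0,0],0,0.2],
  [[0,0,0],0,-0.3],
  [[0,0,0],0,-1],
  [[0,0,0],0,-1],
  [[0,0,0.05],0,-1],
  [[0,0,0.15],0,-1],
  [[0,0,0.3],0,-1],
  [[0,0,0.45],0,-1],
  [[0,0,0.5],0,-1],
  [[0,0,0.5],0,-1],
])

```text
clock: 38.17
position: [378.1, -292.8, 406.0]
ee_rot: [-0.232, 0.973, -0.005, 0.009]
contact_force: [-0.4, 0.4, -0.5]
gripper_width: 85.5
```

play_rows([
  [[-0.05,-0.12,0],0,-1],
  [[-0.1,-0.28,0],0,-1],
  [[-0.16,-0.45,0],0,-1],
  [[-0.22,-0.6,0],0,-1],
  [[-0.3,-0.75,0],0,-1],
  [[-0.35,-0.85,0],0,-1],
  [[-0.35,-0.85,0],0,-1],
  [[-0.35,-0.85,0],0,-1],
])

```text
clock: 39.17
position: [273.1, -547.4, 404.6]
ee_rot: [-0.232, 0.973, -0.004, 0.009]
contact_force: [-0.2, -0.4, -0.2]
gripper_width: 85.7
```

```bash
python3 - <<'E'
from h import *
t=arm.get_image('top'); s=arm.get_image('side'); save(t,'tf.png'); save(s,'sf.png')
print(arm.read_state()['clock'],arm.read_state()['joint_vel'].round(3))
F={1:(516.2,-431.5),2:(669.1,101.2),3:(482.3,98.1),4:(380,-293.2)}
import h
def res2(p,c,i,q):
    P=polys(p,'jar',i,q[0],q[1],0)+polys(p,'lid',i,q[2],q[3],J[i][1]-6)
    return np.array([max(cv2.pointPolygonTest(k,(float(a),float(b)),True) for k in P) for a,b in c])-0.3
for i,(x,y) in F.items():
    cs=[(p,contour(p,[x,y,J[i][1]])) for p in (t,s)]
    b=np.array([x,y,x,y])
    for sel in (cs,cs[:1],cs[1:]):
      sol=least_squares(lambda d:np.concatenate([res2(p,c,i,b+(d-10)*10) for p,c in sel]),np.full(4,10.),loss='soft_l1',diff_step=1e-2)
      print(i,(b+(sol.x-10)*10).round(1),np.sqrt(np.mean(sol.fun**2)).round(2))
for n,q in (('mug',t),('saucer',t)): print(n,[(np.round(d['centre']),d['conf']) for d in arm.look_for(n,q)])
for n in ('tf','sf'):
    a=cv2.imread(f'pics/{n}.png'); cv2.imwrite(f'pics/{n}b.png',cv2.resize(a,(800,600),interpolation=cv2.INTER_CUBIC))
E
```

```text
39.275 [ 0.005 -0.008  0.007  0.002 -0.002  0.001]
1 [ 516.4 -434.1  515.6 -431.6] 0.45
1 [ 516.  -434.6  515.5 -431.9] 0.34
1 [ 516.4 -432.1  515.1 -428.2] 0.49
2 [669.7  99.2 671.   99.6] 0.48
2 [671.  102.2 671.6  99.4] 0.37
2 [669.   98.5 669.5 101.4] 0.36
3 [482.4  94.9 484.2  97.3] 0.54
3 [  482.3 -1101.9   485.2    97.9] 0.5
3 [482.6  93.9 482.5  98.2] 0.4
4 [ 379.8 -296.1  381.  -292.7] 0.45
4 [ 378.7 -295.3  381.5 -292.4] 0.34
4 [ 380.5 -298.6  379.4 -294.3] 0.39
mug [(array([603., 286.,  28.]), 0.91)]
saucer [(array([ 607., -286.,   16.]), 0.73)]
```

View pics/sfb.png

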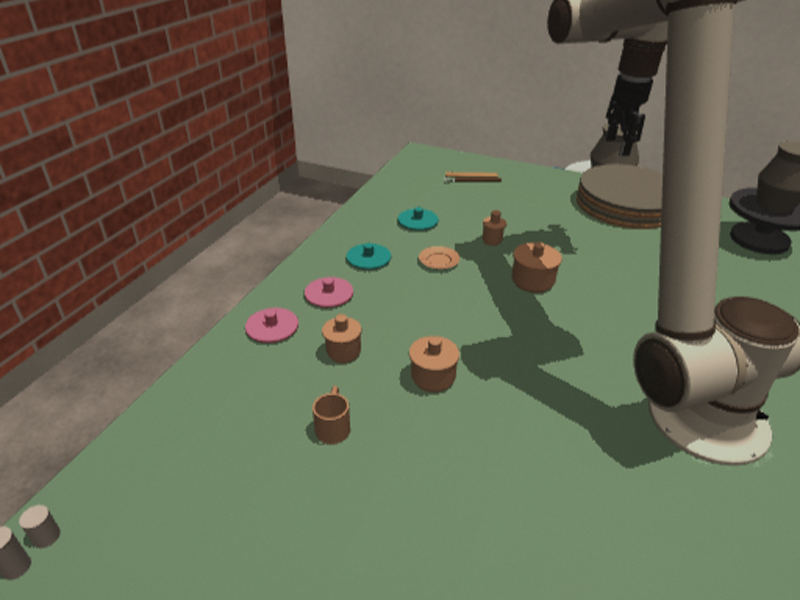

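View pics/tfb.png

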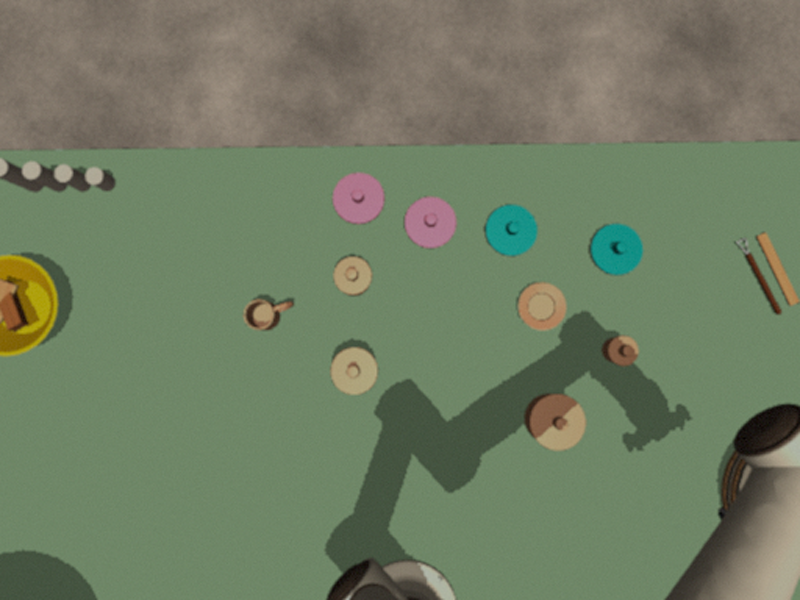

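All four lids lie level on their jars. In the side view the knobs stand at about (496,216), (341,322), (434,346) and (538,248). The mug, saucer and look-alikes are where they were. Handing in.

```bash
python3 -c "
from h import *
print(arm.job_done())"
```

```text
the job is handed in; nothing more can be done
None
```

All four lids are on their own jars, placed in order from smallest to largest. I lowered each in steps of about 1 mm until light contact, then released it. The job was handed in at about 39 s, with the arm backed away and touching nothing.

**Seating:** Each lid stopped within about 0.2 mm of the height worked out from the jar sizes, with 5.5–7 N of contact force at most. The last side and top pictures show all four lying level.

**Positions:** The lids fitted within about 2.5 mm of where the jars stood at the start. The jars, mug and saucer show no visible shift.

**What disagreed:**
- **Jar refit:** Fitting the jars again with lids on put them 0–3 mm off in y. The lids hide most of each jar; for jar 3, the top view alone gave a meaningless y. I relied on the pictures and the seating heights instead.
- **Knob width:** The gripper read about 22 mm on the 24 mm knobs.
- **Tool tilt:** The tool's tilt crept up to about 1°, which I allowed for in the grasps and placings.

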